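Tighten a lathe chuck's lock ring with the right pin spanner

TASK

The lathe chuck bolted to the bench has a loose lock ring. Take the pin spanner whose two prongs fit the ring's two holes, seat both prongs fully in the holes, then with it turn the ring clockwise (seen from above) until its tab comes up against the chuck's fixed stop. Let go and leave the spanner sitting in the ring; leave the other spanner where it is on its stand.

Things in the scene. Friction and masses are not known exactly. Their poses are not given: they have to be found in the camera images.
- wide_spanner_mid (a point): Fitting spanner: steel bar 124x26x10 mm, wooden grip upright on its middle (56 along the bar, 22 thick, 54 tall), two prongs below, 90 apart, dia 12, 16 long; under 0.5 kg. Lies prongs down on a fixed wooden stand (36x60, 34 high) left or right of the chuck. Point: grip's centre, 27 above bar top, 37 above bar underside, 53 above prong tips. x from prong to prong, y across the 22 mm, z up.
- narrow_spanner_mid (a point): The other pin spanner, a bystander: same grip and bar section, but the bar is only 94 mm long and its prongs 60 mm apart, so it does not fit the ring. Lies on a like stand on the chuck's other side. Point and axes as for the wide one.
- ring_centre (a point): Centre of the steel lock ring's flat top, 68 mm above bench. Ring dia 136 mm, two round holes dia 26, 20 deep, 45 either side of this point along x (x turns with the ring; z up). Spanner fully in: its bar lies flat on the ring, grip's centre 37 mm above this point. A 14 mm tab juts from the rim at +y. The chuck is fixed; its stop is a dark 14 mm post just outside the rim, 9 mm lower than the top.
- lock_ring (a joint): Ring angle in rad: grows as the ring turns clockwise seen from above; starts between 0 and 0.35; stop at 1.2, where the tab meets the post. Friction about 0.12 N m; stays where left. The prongs have 7 mm of play in the holes, so the spanner turns up to 0.16 rad before the ring follows.
Mind the look-alikes: they are no part of the job. Leave any orange or turquoise look-alike of the part that bears wide_spanner_mid alone.

How it is judged (in metres and radians):
On the way, in this order (a step that is already met when the one before it is completed fails the run):
1. the wide spanner has both prongs in the ring's holes before the ring has been turned far (joint below 0.6) (horizontal distance between wide_spanner_mid and ring_centre below 0.015 m and z of wide_spanner_mid in the frame of ring_centre below 0.046 m and angle between the x axis of wide_spanner_mid and the x axis of ring_centre, either way round below 0.26 rad and value of joint lock_ring below 0.6 rad), for 0.2 s.
2. the ring is turned to its stop (within 0.17 rad) with the spanner still in its holes (value of joint lock_ring above 1.03 rad and horizontal distance between wide_spanner_mid and ring_centre below 0.015 m and z of wide_spanner_mid in the frame of ring_centre below 0.046 m), for 0.1 s.
At the end, for the whole second after the job is handed in: Ring within 0.17 rad of its stop (joint above 1.03); the wide spanner at rest with both prongs in the holes: grip within 15 mm of the ring's axis, in line with the holes within 0.26 rad, below 46 mm over the ring's face (37 when fully down), upright within 0.17 rad (all of step 2 and angle between the x axis of wide_spanner_mid and the x axis of ring_centre, either way round below 0.26 rad and angle between wide_spanner_mid's own z axis and vertical below 0.17 rad and linear speed of wide_spanner below 0.02 m/s); the robot touches nothing.
It fails at once if the narrow spanner is moved more than 30 mm (distance of narrow_spanner_mid from where it was at the start of the episode above 0.03 m).
It also fails if it takes over 42 s, if anything falls off the work surface, if the arm or the gripper's body presses on something with over 40 N, if the wrist force passes 120 N, or if a joint passes its speed limit or range.

ROBOT

A 7-joint arm with a two-finger parallel gripper is mounted at the origin on the work surface. World frame = base frame: x ahead of the robot, y to its left, z up, the work surface at z = 0. Lengths are in mm, angles in rad, forces in N, time in s.
With the tool pointing down it reaches from about 425 to 1025 mm from the base axis. Payload 9.4 kg.
Tool frame: the origin (TCP) lies at the very end of the fingers, on their centre line; the grasp point (between the pads) lies 19 mm behind it (manip.grasp_offset is the distance from the TCP to the grasp point, in mm); z points along the fingers, y is the line along which they close (so a half turn about z gives the same grasp; the last joint's range is limited). The gripper opens to 93 mm and grips with 3 to 60 N. Pads are 15 mm wide; open, the fingers measure 128 mm over their backs; the gripper's body (75 mm by 188 mm) begins 65 mm behind the grasp point.
Start: joints at [1.032, 0.599, -0.003, 1.599, 0.002, 0.943, -0.08], TCP at [323.022, -649.062, 218.618] pointing down, gripper open.
Joint ranges: [-2.57, 2.57], [-0.35, 1.97], [-1.29, 1.29], [0.11, 2.56], [-1.05, 4.19], [0.11, 1.86], [-2.63, 2.63]. Speed limits (rad/s): [2.22, 2.22, 3.01, 3.01, 3.14, 3.14, 3.14].

INTERFACE

Orientations are given as a unit quaternion [w, x, y, z].
In Python, from cell import manip gives the robot as it stands.
- The arm moves only by the tool send_rows, never from a script. Its argument "moves" is a list of rows, each a list of 7 numbers: the shift along the world's x, y, z in units of 40 mm (1.0 is 40 mm), then the turn, a rotation vector about the world's x, y, z in units of 8 degrees (1.0 is 8 degrees), then the finger opening in mm, from 0 to 93. In form: [[x, y, z, ax, ay, az, jaw], ...]. A call has 1 to 8 rows; each row is the pose to reach, as a shift and turn from the pose commanded when the call began; what a row does not reach only later rows make up. A row lasts 1/10 s, in which the tool goes at most 50 mm and 8.59 degrees, less where a joint would pass 70% of its speed; a pose out of reach is approached as far as the arm can. A call with a gripper value outside its range is refused whole. The fingers move at their own pace and stop on an object; the grip force is fixed at half the most. Time passes only in rows, so rows that repeat a pose let the fingers close. It gives the time, the measured TCP pose, the force, the opening and the grip force at its end, in the units of the state.
- manip.sense(): the state, without advancing time (a new reading comes with each control period).
- manip.capture(name): name is "scene" or "top"; returns the picture (384x512x3 uint8, red, green, blue); there is no depth.
- manip.camera_model(name): a dict with "intrinsics" (3x3 intrinsics, pixels), "dist" ([k1, k2, p1, p2, k3] as OpenCV has them; the pictures are not rectified), "rvec" (rotation vector, rad) and "tvec" (3), from world to camera coordinates, as OpenCV has them. Camera axes: x right, y down, z forward; pixel columns grow to the right and rows downward; lengths in mm; the calibration is good to about 2 mm. A picture is of the moment at which its call begins. camera_model takes no time and is no camera call.
- manip.sign_off(): hands the job in; it is judged then, once.
The state is a dict: "time": time; "joints": joint angles; "joint_vel": joint speeds; "joint_efforts": joint torques, N m; "position": TCP position; "eef_rot": TCP orientation; "force": force on the tool from outside, world axes, zero at the start; "ft_torque": the same for the moment, N m; "opening": opening from 0.0 (shut) to 1.0 (fully open); "grasp_force": force on a finger pad.
Only numpy, scipy, OpenCV 4.12 (cv2) and the standard library are available. Lean on these libraries where they do the work, as an engineer would, in place of code of your own. Each camera call takes 0.05 s, during which the arm holds its last target. There are 200 camera calls.

## Working session

There is one attempt and no reset: what is moved stays moved. The work goes in short steps, Python scripts to look and compute and a tool call to move; the robot and the scene stay as the last step left them, time stands still between calls to the robot, and variables do not carry over. Pictures are saved under pics/ and viewed, at most 10 in all, crops included, and the job is handed in when it is done.

Besides the shell and the picture viewer there is one more tool, called after "Call:" as name(argument=value, ...), one argument or row to a line, values as JSON. send_rows: Moves the arm, as the interface text tells. Its arguments: {"type":"object","properties":{"moves":{"type":"array"}},"required":["moves"]}

```bash
mkdir -p pics; python3 - <<'E'
from cell import manip
import cv2,json
for n in("scene","top"):
    cv2.imwrite(f"pics/{n}0.png",cv2.cvtColor(manip.capture(n),cv2.COLOR_RGB2BGR))
    m=manip.camera_model(n);print(n,m)
s=manip.sense();print(s)
E
```

```text
scene {'intrinsics': array([[385.00807126,   0.        , 254.68990277],
       [  0.        , 385.00807126, 191.4606598 ],
       [  0.        ,   0.        ,   1.        ]]), 'dist': array([-0.11807681,  0.        ,  0.        ,  0.        ,  0.        ]), 'rvec': array([ 1.61145766,  2.15891574, -0.66641489]), 'tvec': array([ 188.33520044, -326.3475196 , 1302.07144317])}
top {'intrinsics': array([[489.01143324,   0.        , 254.66351634],
       [  0.        , 489.01143324, 187.1407059 ],
       [  0.        ,   0.        ,   1.        ]]), 'dist': array([-0.05409731,  0.        ,  0.        ,  0.        ,  0.        ]), 'rvec': array([ 2.14535336, -2.10672259,  0.19330803]), 'tvec': array([ -64.8050251 ,  519.41742906, 1206.87015921])}
{'time': 0.1, 'joints': array([ 1.03231863,  0.60006636, -0.00255774,  1.60006509,  0.00176892,
        0.94288961, -0.0798302 ]), 'joint_vel': array([-0.00021908, -0.0018168 ,  0.00050108, -0.0004781 , -0.00110265,
        0.00023495,  0.00115505]), 'joint_efforts': array([ 6.11432421e-03, -7.66546941e+01,  1.50242217e+00, -2.52933347e+01,
       -5.23150060e-02,  1.37116096e-02,  6.17495721e-05]), 'position': array([ 322.82015214, -648.66366119,  217.82533368]), 'eef_rot': array([-6.81098791e-04,  9.73460619e-01,  2.28853478e-01, -2.11205196e-04]), 'force': array([0.03023799, 0.21807571, 0.3971022 ]), 'ft_torque': array([-0.03241123,  0.00363036,  0.04678224]), 'grasp_force': 0.0, 'opening': 0.9990853659564021}
```

View pics/scene0.png

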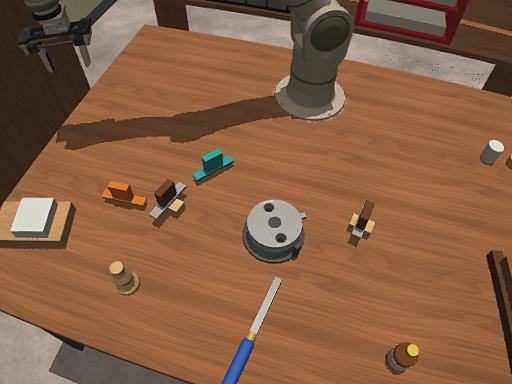

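View pics/top0.png

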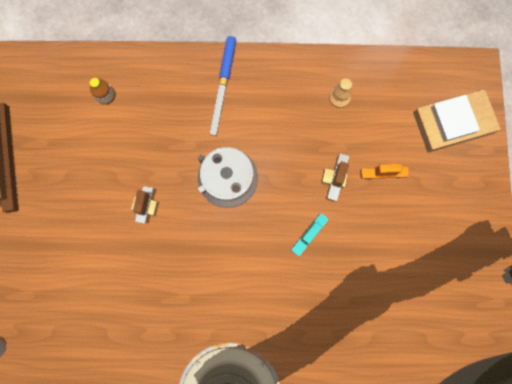

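The wide spanner is at about (340,177) in the top view, the narrow one at (145,204) and the ring at (227,173). Orange and turquoise look-alikes lie near the wide one. I'll zoom in.

```bash
cat > h.py <<'E'
import cv2,numpy as np
from cell import manip
def bp(n,uv,z):
    "pixels -> world at height z"
    m=manip.camera_model(n);R=cv2.Rodrigues(m["rvec"])[0];t=m["tvec"]
    p=cv2.undistortPoints(np.array(uv,float).reshape(-1,1,2),m["intrinsics"],m["dist"])[:,0]
    d=np.c_[p,np.ones(len(p))]@R;c=-R.T@t
    return c+d*((z-c[2])/d[:,2])[:,None]
def proj(n,P):
    m=manip.camera_model(n)
    return cv2.projectPoints(np.array(P,float).reshape(-1,1,3),m["rvec"],m["tvec"],m["intrinsics"],m["dist"])[0][:,0]
def crop(img,x,y,w,h,k):
    return cv2.resize(img[y:y+h,x:x+w],None,fx=k,fy=k,interpolation=cv2.INTER_CUBIC)
E
python3 - <<'E'
from h import *
i=cv2.imread("pics/top0.png")
a=crop(i,190,135,75,75,5);b=crop(i,300,140,75,75,5)
i=cv2.imread("pics/scene0.png")
c=crop(i,235,190,75,75,5)
d=crop(i,140,160,75,75,5)
o=np.vstack([np.hstack([a,b]),np.hstack([c,d])])[:, :]
cv2.imwrite("pics/z0.png",cv2.resize(o,(600,600),interpolation=cv2.INTER_AREA))
E
```

```text
(no output)
```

View pics/z0.png

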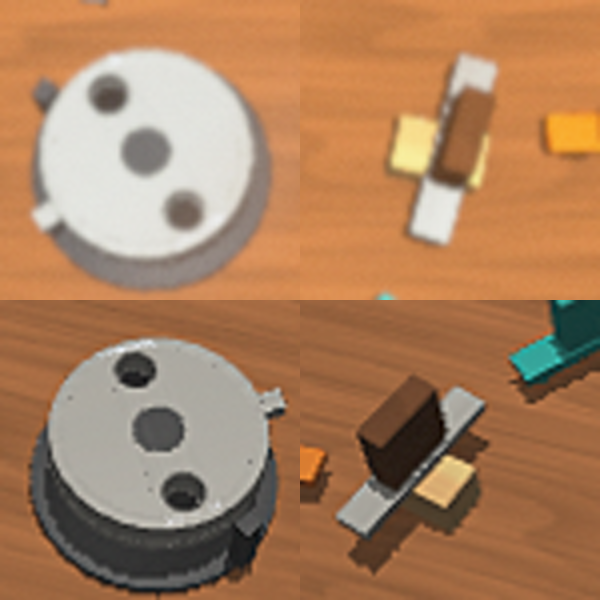

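Crops at ×4: in the top view the ring holes are at (109,94) and (184,211), the tab at (46,217) and the post at (45,93). The wide bar's corners are at (461,54), (497,65), (447,244) and (410,235) in the upper-right crop.

```bash
python3 - <<'E'
from h import *
f=lambda x0,y0,P:[(x0+(x+.5)/4-.5,y0+(y+.5)/4-.5) for x,y in P]
a=lambda v:np.arctan2(v[1],v[0])
h=bp("top",f(190,135,[(109,94),(184,211),(46,217)]),68);print("ring top",h[:2].mean(0),a(h[0]-h[1]),np.linalg.norm(h[0]-h[1]),"tab",a(h[2]-h[:2].mean(0)))
d=bp("top",f(190,135,[(147,48),(147,260),(40,154),(254,154)]),68);print("disc",d.mean(0))
p=bp("top",f(190,135,[(45,93)]),59)[0];print("post",a(p-d.mean(0)))
h=bp("scene",f(235,190,[(134,370-300),(183,492-300)]),68);print("ring scene",h.mean(0),a(h[0]-h[1]),np.linalg.norm(h[0]-h[1]))
b=bp("top",f(300,140,[(161,54),(197,65),(147,244),(110,235)]),44);print("bar top",b.mean(0),a(b[0]+b[1]-b[2]-b[3]),np.linalg.norm(b[0]+b[1]-b[2]-b[3])/2)
b=bp("scene",f(140,160,[(455-300,387-300),(485-300,404-300),(368-300,532-300),(337-300,515-300)]),44);print("bar scene",b.mean(0),a(b[0]+b[1]-b[2]-b[3]),np.linalg.norm(b[0]+b[1]-b[2]-b[3])/2)
g=bp("top",f(300,140,[(163,90),(195,98),(167,187),(132,178)]),98);print("grip top",g.mean(0))
from scipy.spatial.transform import Rotation as Ro
s=manip.sense();q=s["eef_rot"];print(s["position"],Ro.from_quat(np.r_[q[1:],q[0]]).as_matrix().round(3))
E
```

```text
ring top [552.71387867  17.4623387   68.        ] 0.5858800204054762 89.95467300455326 tab 2.175965698763854
disc [551.88620533  17.00118443  68.        ]
post 1.029463460775111
ring scene [553.87484525  15.12542913  68.        ] -2.5456605584460674 90.25291053121269
bar top [ 552.26641075 -270.71018362   44.        ] -0.2798099317300208 124.31434352763173
bar scene [ 553.3214682  -271.98919407   44.        ] 2.85682555905719 120.26212041057924
grip top [ 547.83729977 -267.91016845   98.        ]
[ 322.82015214 -648.66366119  217.82533368] [[ 0.895  0.446 -0.001]
 [ 0.446 -0.895  0.001]
 [-0.    -0.001 -1.   ]]
```

Call:
send_rows(
  moves=[
    [5.73,9.45,-1.2,0,0,-5.31,60],
    [5.73,9.45,-1.2,0,0,-5.31,60],
    [5.73,9.45,-1.2,0,0,-5.31,60],
    [5.73,9.45,-1.2,0,0,-5.31,60],
    [5.73,9.45,-1.2,0,0,-5.31,60],
    [5.73,9.45,-1.2,0,0,-5.31,60],
    [5.73,9.45,-1.2,0,0,-5.31,60],
    [5.73,9.45,-1.2,0,0,-5.31,60],
  ],
)

```text
time: 0.9
position: [529.9, -307.0, 175.1]
eef_rot: [-0.0, 0.99, -0.139, -0.0]
force: [0.7, -0.0, -0.5]
opening: 0.644
grasp_force: 0.0
```

Call:
send_rows(
  moves=[
    [0,0,0,0,0,0,60],
    [0,0,0,0,0,0,60],
    [0,0,0,0,0,0,60],
  ],
)

```text
time: 1.2
position: [528.4, -310.3, 175.4]
eef_rot: [0.0, 0.99, -0.14, -0.0]
force: [0.1, -0.8, -0.0]
opening: 0.645
grasp_force: 0.0
```

Call:
send_rows(
  moves=[
    [0.59,0.99,-0.6,0,0,0,60],
    [0.59,0.99,-0.6,0,0,0,60],
    [0.59,0.99,-0.6,0,0,0,60],
    [0.59,0.99,-0.6,0,0,0,60],
    [0.59,0.99,-0.6,0,0,0,60],
  ],
)

```text
time: 1.7
position: [552.0, -271.4, 152.0]
eef_rot: [0.0, 0.99, -0.141, 0.0]
force: [-0.1, -0.1, -0.5]
opening: 0.651
grasp_force: 0.0
```

```bash
python3 - <<'E'
from h import *
print(manip.sense()["position"])
t=cv2.cvtColor(manip.capture("top"),cv2.COLOR_RGB2BGR);s=cv2.cvtColor(manip.capture("scene"),cv2.COLOR_RGB2BGR)
cv2.imwrite("pics/z1.png",np.hstack([crop(t,300,130,80,90,5),crop(s,130,130,80,90,5)]))
E
```

```text
[ 552.04150221 -271.38141179  151.97022697]
```

View pics/z1.png

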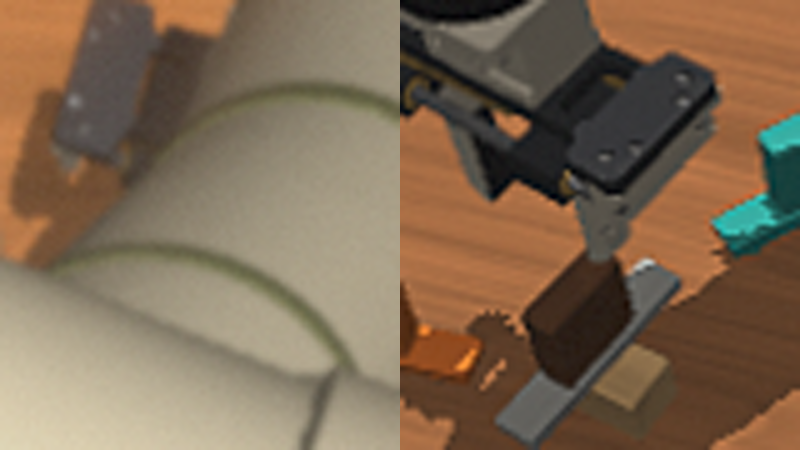

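The scene view shows the fingers above the wide grip and square to it, with the orange and turquoise parts clear of them. I'll descend.

Call:
send_rows(
  moves=[
    [0,0,-0.8,0,0,0,60],
    [0,0,-1.6,0,0,0,60],
    [0,0,-2.0,0,0,0,60],
    [0,0,-2.3,0,0,0,60],
    [0,0,-2.3,0,0,0,60],
    [0,0,-2.3,0,0,0,60],
  ],
)

```text
time: 2.4
position: [553.0, -269.9, 60.0]
eef_rot: [0.0, 0.99, -0.14, 0.0]
force: [0.6, 0.2, -0.0]
opening: 0.642
grasp_force: 0.0
```

Call:
send_rows(
  moves=[
    [0,0,0,0,0,0,10],
    [0,0,0,0,0,0,10],
    [0,0,0,0,0,0,10],
    [0,0,0,0,0,0,10],
    [0,0,0,0,0,0,10],
    [0,0,0,0,0,0,10],
    [0,0,0,0,0,0,10],
    [0,0,0,0,0,0,10],
  ],
)

```text
time: 3.2
position: [552.9, -269.7, 59.6]
eef_rot: [0.0, 0.99, -0.139, 0.0]
force: [-0.9, -0.6, 3.9]
opening: 0.235
grasp_force: 30.0
```

Call:
send_rows(
  moves=[
    [0,0,0.3,0,0,0,10],
    [0,0,0.9,0,0,0,10],
    [0,0,1.7,0,0,0,10],
    [0,0,2.4,0,0,0,10],
    [0,0,2.4,0,0,0,10],
    [0,0,2.4,0,0,0,10],
    [0,0,2.4,0,0,0,10],
  ],
)

```text
time: 3.9
position: [552.0, -268.7, 154.3]
eef_rot: [-0.0, 0.99, -0.139, -0.001]
force: [0.2, -0.6, -3.4]
opening: 0.235
grasp_force: 30.0
```

```bash
python3 - <<'E'
from h import *
s=manip.sense();print(s["position"],s["eef_rot"],s["force"])
t=cv2.cvtColor(manip.capture("top"),cv2.COLOR_RGB2BGR);s=cv2.cvtColor(manip.capture("scene"),cv2.COLOR_RGB2BGR)
cv2.imwrite("pics/z2.png",np.hstack([crop(t,300,130,80,90,5),crop(s,130,110,80,90,5)]))
E
```

```text
[ 551.98512621 -268.74196808  154.29137623] [-3.68365155e-04  9.90265635e-01 -1.39185755e-01 -1.07778769e-03] [ 0.20179104 -0.61767726 -3.42677706]
```

View pics/z2.png

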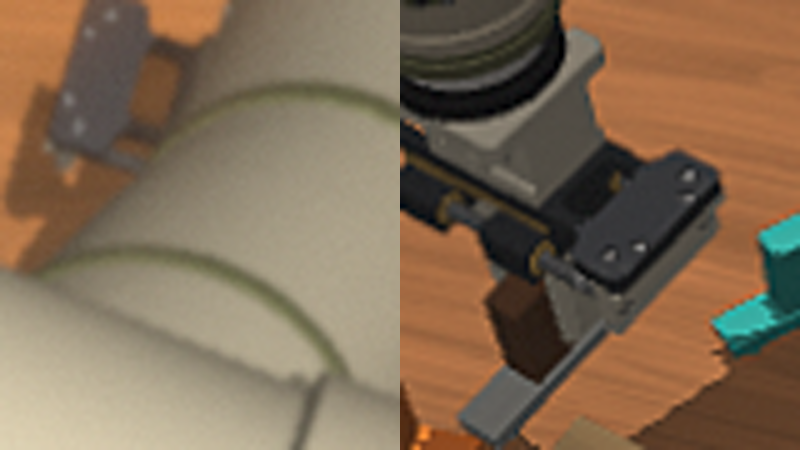

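The spanner is held level. The visible bar end has corners at (60,415) and (97,440) in the right half of the crop. I'll work out the offset along the bar from those.

```bash
python3 - <<'E'
from h import *
tcp=np.array([552,-268.7,154.3]);u=np.array([np.cos(-.28),np.sin(-.28),0]);n=np.array([-u[1],u[0],0])
P=bp("scene",[(130+60.5/5-.5,110+415.5/5-.5),(130+97.5/5-.5,110+440.5/5-.5)],138.5)
for p in P:print(p,(p-tcp)@u,(p-tcp)@n)
# predicted bar corners if offset 0
print([ (q-[130,110])*5 for q in proj("scene",[tcp+62*u+s*13*n+[0,0,-15.8] for s in(-1,1)])])
# grip top corners
print([ (q-[130,110])*5 for q in proj("scene",[tcp+28*u+s*11*n+[0,0,38.4] for s in(-1,1)])])
E
```

```text
[ 607.48978549 -297.91727367  138.5       ] 61.40311872826824 -12.744504093110042
[ 615.35969641 -274.75777738  138.5       ] 62.56628180656499 11.687950098346741
[array([ 56.76027399, 413.63353382]), array([ 97.89253908, 438.41798204])]
[array([ 82.3932743 , 296.95847506]), array([118.48974348, 317.55623972])]
```

Call:
send_rows(
  moves=[
    [0.02,0.8,0,0,0,0.8,10],
    [0.02,1.8,0,0,0,1.7,10],
    [0.02,2.8,0,0,0,2.6,10],
    [0.02,3.8,0,0,0,3.5,10],
    [0.02,4.8,0,0,0,4.4,10],
    [0.02,5.8,0,0,0,5.3,10],
    [0.02,6.7,0,0,0,6.22,10],
    [0.02,7.13,0,0,0,6.22,10],
  ],
)

```text
time: 4.8
position: [553.0, 19.6, 154.5]
eef_rot: [-0.001, 0.956, 0.294, -0.001]
force: [0.8, -0.3, -3.7]
opening: 0.234
grasp_force: 30.0
```

Call:
send_rows(
  moves=[
    [0,0,0,0,0,0,10],
    [0,0,0,0,0,0,10],
    [0,0,0,0,0,0,10],
    [0,0,0,0,0,0,10],
  ],
)

```text
time: 5.2
position: [553.5, 14.3, 155.2]
eef_rot: [0.0, 0.957, 0.289, -0.0]
force: [-0.8, 0.4, -3.8]
opening: 0.232
grasp_force: 30.0
```

Call:
send_rows(
  moves=[
    [-0.01,0.05,-0.5,0,0,0,10],
    [-0.01,0.05,-0.95,0,0,0,10],
    [-0.01,0.05,-0.95,0,0,0,10],
    [-0.01,0.05,-0.95,0,0,0,10],
  ],
)

```text
time: 5.6
position: [553.1, 17.1, 117.5]
eef_rot: [0.0, 0.957, 0.29, -0.0]
force: [-0.1, 0.2, -2.7]
opening: 0.238
grasp_force: 30.0
```

```bash
python3 - <<'E'
from h import *
s=manip.sense();print(s["position"],s["eef_rot"],s["force"])
t=cv2.cvtColor(manip.capture("top"),cv2.COLOR_RGB2BGR);s=cv2.cvtColor(manip.capture("scene"),cv2.COLOR_RGB2BGR)
cv2.imwrite("pics/z3.png",np.hstack([crop(t,180,125,80,90,5),crop(s,230,160,80,90,5)]))
E
```

```text
[553.13795451  17.07176252 117.49576258] [ 3.57974507e-05  9.57122544e-01  2.89683031e-01 -4.18927054e-04] [-0.11855658  0.23077935 -2.68149557]
```

View pics/z3.png

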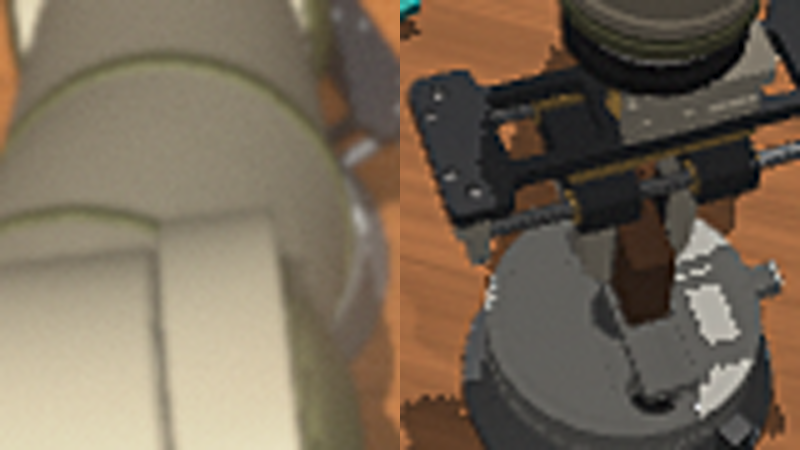

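The bar is in line with the ring, and its near end is directly over the near hole at (655,400). I'll lower it in gently.

Call:
send_rows(
  moves=[
    [0,0,-0.1,0,0,0,10],
    [0,0,-0.2,0,0,0,10],
    [0,0,-0.3,0,0,0,10],
    [0,0,-0.3,0,0,0,10],
  ],
)

```text
time: 6.1
position: [552.9, 17.8, 104.9]
eef_rot: [-0.0, 0.957, 0.29, -0.0]
force: [0.2, -0.2, -2.7]
opening: 0.236
grasp_force: 30.0
```

Call:
send_rows(
  moves=[
    [0,0,-0.1,0,0,0,10],
    [0,0,-0.2,0,0,0,10],
    [0,0,-0.28,0,0,0,10],
    [0,0,-0.28,0,0,0,10],
  ],
)

```text
time: 6.5
position: [553.1, 17.8, 93.9]
eef_rot: [-0.0, 0.957, 0.29, -0.0]
force: [0.7, -0.2, -2.3]
opening: 0.235
grasp_force: 30.0
```

Call:
send_rows(
  moves=[
    [0,0,0,0,0,0,10],
    [0,-0.03,0,0,0,0,10],
    [0,-0.03,0,0,0,-0.5,10],
    [0,-0.03,0,0,0,-1,10],
    [0,-0.03,0,0,0,-1.5,10],
    [0,-0.03,0,0,0,-2,10],
    [0,-0.03,0,0,0,-2.5,10],
    [0,-0.03,0,0,0,-3,10],
  ],
)

```text
time: 7.3
position: [553.0, 17.1, 94.3]
eef_rot: [-0.0, 0.996, 0.084, -0.0]
force: [0.2, 2.3, -2.2]
opening: 0.239
grasp_force: 30.0
```

Call:
send_rows(
  moves=[
    [0,0,0,0,0,-0.5,10],
    [0,0,0,0,0,-1,10],
    [0,0,0,0,0,-1.5,10],
    [0,0,0,0,0,-2,10],
    [0,0,0,0,0,-2.5,10],
    [0,0,0,0,0,-3,10],
    [0,0,0,0,0,-3.5,10],
    [0,0,0,0,0,-3.5,10],
  ],
)

```text
time: 8.1
position: [553.1, 17.3, 94.3]
eef_rot: [-0.0, 0.987, -0.159, -0.0]
force: [-1.0, 2.2, -2.1]
opening: 0.237
grasp_force: 30.0
```

```bash
python3 - <<'E'
from h import *
s=manip.sense();q=s["eef_rot"];print(s["position"],2*np.arctan2(q[2],q[1]),s["force"],s["ft_torque"],s["joints"])
E
```

```text
[553.0877603   17.33619371  94.28766263] -0.3187224095621903 [-1.04596602  2.18556176 -2.12826885] [0.70371818 0.18168681 0.11644499] [-0.28342787  0.58273763  0.2182588   2.10894302 -0.26459676  0.47538697
 -1.75340527]
```

Call:
send_rows(
  moves=[
    [0,0,0,0,0,-0.4,10],
    [0,0,0,0,0,-0.8,10],
    [0,0,0,0,0,-1.1,10],
    [0,0,0,0,0,-1.3,10],
    [0,0,0,0,0,-1.4,10],
  ],
)

```text
time: 8.6
position: [553.2, 17.2, 94.2]
eef_rot: [-0.0, 0.967, -0.254, -0.0]
force: [-1.4, 5.8, -3.7]
opening: 0.236
grasp_force: 30.0
```

```bash
python3 - <<'E'
from h import *
s=manip.sense();q=s["eef_rot"];print(s["position"],2*np.arctan2(q[2],q[1]),s["force"],s["ft_torque"])
t=cv2.cvtColor(manip.capture("top"),cv2.COLOR_RGB2BGR);s=cv2.cvtColor(manip.capture("scene"),cv2.COLOR_RGB2BGR)
cv2.imwrite("pics/z4.png",np.hstack([crop(t,180,125,80,90,5),crop(s,230,170,80,90,5)]))
E
```

```text
[553.24962118  17.16382242  94.23811624] -0.5137862200770141 [-1.3649868   5.81152282 -3.66777858] [ 1.65682316 -0.00381946  0.23245874]
```

View pics/z4.png

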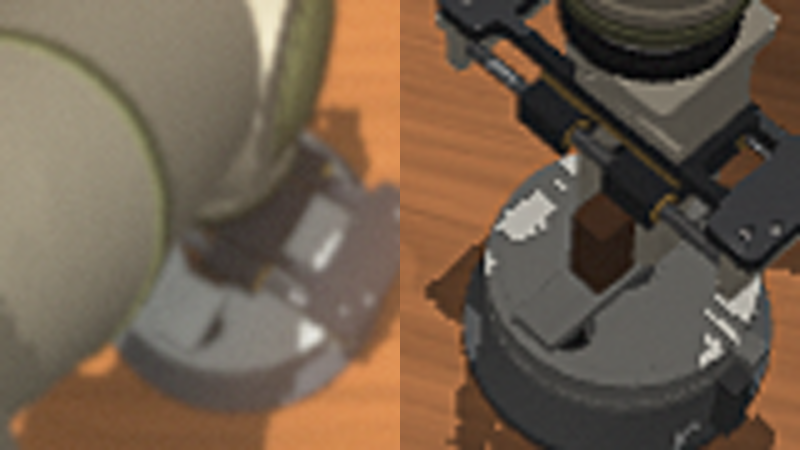

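The bar is seated in the ring and the tab is near the post at (735,380). Torque has doubled, so it's probably at the stop. I'll nudge once more to confirm.

Call:
send_rows(
  moves=[
    [0,0,0,0,0,-0.2,10],
    [0,0,0,0,0,-0.4,10],
    [0,0,0,0,0,-0.4,10],
  ],
)

```text
time: 9.0
position: [553.4, 17.8, 94.3]
eef_rot: [-0.0, 0.96, -0.28, -0.0]
force: [0.1, 6.7, -1.9]
opening: 0.235
grasp_force: 30.7
```

```bash
python3 - <<'E'
from h import *
s=manip.sense();q=s["eef_rot"];print(s["position"],2*np.arctan2(q[2],q[1]),s["force"],s["ft_torque"])
E
```

```text
[553.4065756   17.76040074  94.30440677] -0.5672805685138995 [ 0.12168713  6.66532027 -1.9010874 ] [1.77331293 0.04814951 0.70234758]
```

Torque rose to 0.70 N m, so the ring is hard against the stop. I'll relax the twist, release and go up.

Call:
send_rows(
  moves=[
    [0,0,0,0,0,0.3,10],
    [0,0,-0.01,0,0,0.5,10],
    [0,0,-0.01,0,0,0.5,10],
    [0,0,-0.01,0,0,0.5,60],
    [0,0,-0.01,0,0,0.5,60],
    [0,0,-0.01,0,0,0.5,60],
    [0,0,-0.01,0,0,0.5,60],
    [0,0,-0.01,0,0,0.5,60],
  ],
)

```text
time: 9.8
position: [553.3, 16.5, 93.9]
eef_rot: [0.0, 0.969, -0.248, 0.0]
force: [-0.4, 0.5, -0.6]
opening: 0.609
grasp_force: 0.0
```

Call:
send_rows(
  moves=[
    [0,0,0.3,0,0,0,60],
    [0,0,0.8,0,0,0,60],
    [0,0,1.6,0,0,0,60],
    [0,0,2.4,0,0,0,60],
    [0,0,3.2,0,0,0,60],
    [0,-1,4,0,0,0,60],
    [0,-2,4,0,0,0,60],
    [0,-3,4,0,0,0,60],
  ],
)

```text
time: 10.6
position: [553.6, -104.6, 256.2]
eef_rot: [-0.0, 0.969, -0.247, 0.002]
force: [0.6, 0.7, -0.5]
opening: 0.648
grasp_force: 0.0
```

Call:
send_rows(
  moves=[
    [0,-1,0,0,0,0,60],
    [0,-2,0,0,0,0,60],
    [0,-3,0,0,0,0,60],
    [0,-4,0,0,0,0,60],
    [0,-4,0,0,0,0,60],
    [0,-4,0,0,0,0,60],
  ],
)

```text
time: 11.2
position: [552.7, -264.4, 254.4]
eef_rot: [0.0, 0.969, -0.249, 0.0]
force: [-0.2, 0.6, -0.4]
opening: 0.645
grasp_force: 0.0
```

```bash
python3 - <<'E'
from h import *
s=manip.sense();print(s["position"],s["force"],s["opening"])
t=cv2.cvtColor(manip.capture("top"),cv2.COLOR_RGB2BGR);s=cv2.cvtColor(manip.capture("scene"),cv2.COLOR_RGB2BGR)
cv2.imwrite("pics/z5.png",np.hstack([crop(t,180,125,80,90,5),crop(s,230,170,80,90,5)]))
E
```

```text
[ 552.666946   -264.36570176  254.41916991] [-0.1676398   0.58474425 -0.40530141] 0.6446744206356799
```

View pics/z5.png

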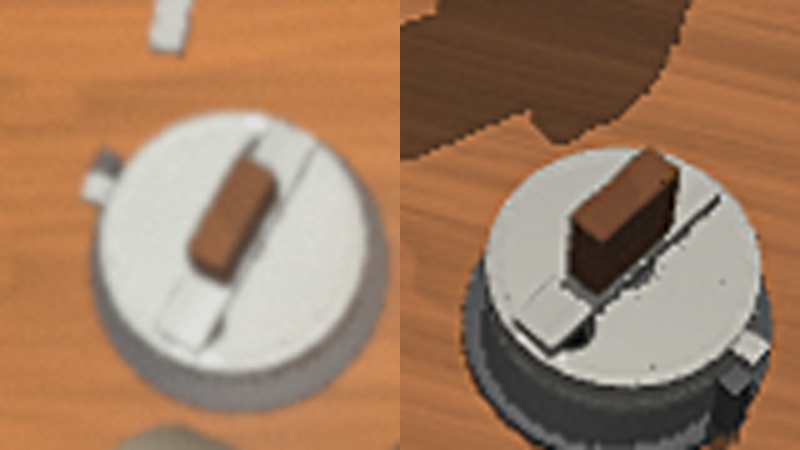

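The tab at (98,188) is against the post at (105,160), and the spanner lies flat and centred in the ring with the arm clear. I'll hand it in.

```bash
python3 -c "
from cell import manip
print(manip.sign_off())"
```

```text
the job is handed in; nothing more can be done
None
```

The wide spanner is seated in the ring, the ring is turned up against its stop, the narrow spanner was left untouched, and the job is handed in; no verdict came back.

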